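# Put the tampers away in their holders at the espresso test bench

## Robot

A 6-joint arm with a two-finger parallel gripper is mounted at the origin on the work surface. World frame = base frame: x ahead of the robot, y to its left, z up, the work surface at z = 0. Lengths are in m, angles in rad, forces in N, time in s.
With the tool pointing down it reaches from about 0.375 to 0.975 m from the base axis. Payload 3.8 kg.
Tool frame: the origin (TCP) lies at the very end of the fingers, on their centre line; the grasp point (between the pads) lies bot.hold_point_z behind it (bot.hold_point_z is the distance from the TCP to the grasp point, in m); z points along the fingers, y is the line along which they close (so a half turn about z gives the same grasp; the last joint's range is limited). The gripper opens to 85 mm and grips with 20 to 120 N. Pads are 22 mm wide; open, the fingers measure 114 mm over their backs; the gripper's body (76 mm by 85 mm) begins 54 mm behind the grasp point. The pads swing forward as they close: fully open they stand 13 mm farther back than shut.
Start: joints at [-1.273, 0.264, 1.604, -0, 1.274, -0.037], TCP at [0.222, -0.638, 0.231] pointing down, gripper open.
Joint ranges: [-2.63, 2.63], [-0.94, 2.18], [0.31, 2.57], [-1.31, 4.45], [0, 2.66], [-2.55, 2.55]. Speed limits (rad/s): [2.57, 2.57, 3.14, 3.14, 3.14, 3.14].

## Interface

Orientations are given as a rotation vector (axis times angle).
In Python, from workcell import bot gives the robot as it stands.
- The arm moves only by the shell command python3 jog.py 'ROWS' [OPENING] [FORCE]. ROWS is a JSON object whose key "segments" holds a list of rows, 1 to 5 of them, each of 4 numbers: dx, dy, dz in shares of the most that a row can go, 1 being 62.5 mm, then a turn about the tool's z in rad; each row shifts and turns the commanded pose from where the row before left it, along the tool's axes as they then stand; what a row does not reach is not made up. A row lasts 1/8 s, in which the tool goes at most 0.0625 m and 0.188 rad, less where a joint would pass 70% of its speed; a pose out of reach is approached as far as the arm can. OPENING is the opening from 0.0 (shut) to 1.0 (fully open), set as the command begins (- or left out keeps the last). The fingers move at their own pace and stop on an object; FORCE is the grip in N (left out, the last holds). Time passes only in rows, so rows that do not move let the fingers close. It prints the time, the measured TCP pose, the force, the opening and the grip force at its end. Input that does not fit is refused with a message, and nothing moves.
- bot.read_state(): the state, without advancing time (a new reading comes with each control period).
- bot.read_camera(name): name is "side" or "top" or "wrist"; returns the picture (400x640x3 uint8, red, green, blue); there is no depth.
- bot.camera_info(name): a dict with "intrinsics" (3x3 intrinsics, pixels), "k1" (the pictures are not rectified: a ray, as slopes to the right and down, at radius r is drawn at 1 + k1 r^2 times it, then the intrinsics apply), "extrinsics" (4x4, takes a point from camera to world coordinates). Camera axes: x right, y down, z forward; pixel columns grow to the right and rows downward; lengths in m; the calibration is good to about 2 mm. A picture is of the moment at which its call begins: read the wrist's pose just before it. camera_info takes no time and is no camera call; for the wrist camera it gives the pose at the moment of the call.
- bot.finish_job(): hands the job in; it is judged then, once.
The state is a dict: "time": time; "q": joint angles; "joint_vel": joint speeds; "joint_torque": joint torques, N m; "tool_pos": TCP position; "tcp_rot": TCP orientation; "wrist_force": force on the tool from outside, world axes, zero at the start; "torque": the same for the moment, N m; "width": opening from 0.0 (shut) to 1.0 (fully open); "grip_force": force on a finger pad.
Only numpy, scipy, OpenCV 4.12 (cv2) and the standard library are available. Lean on these libraries where they do the work, as an engineer would, in place of code of your own. Each camera call takes 0.05 s, during which the arm holds its last target. There are 200 camera calls.

## Task

Put the four coffee tampers away: stand each one upright on the floor of the round holder made for its size, the smallest tamper in the smallest holder and so on up to the largest in the largest. Lower them in gently, never drop them, and leave the squat leveller and the dosing cup where they are.

Things in the scene. Friction and masses are not known exactly. Their poses are not given: they have to be found in the camera images.
- tamper34: loose coffee tamper standing upright: round polished steel foot 34 mm in diameter and 16 to 20 mm thick at the bottom, thin steel neck 18 mm in diameter, black cylindrical handle 26 mm in diameter over the top 36 mm; 72 mm tall in all, about 130 g. Origin: centre of the underside of the foot; z up along the handle.
- tamper42: loose coffee tamper standing upright: round polished steel foot 42 mm in diameter and 16 to 20 mm thick at the bottom, thin steel neck 18 mm in diameter, black cylindrical handle 26 mm in diameter over the top 36 mm; 82 mm tall in all, about 200 g. Origin: centre of the underside of the foot; z up along the handle.
- tamper50: loose coffee tamper standing upright: round polished steel foot 50 mm in diameter and 16 to 20 mm thick at the bottom, thin steel neck 18 mm in diameter, black cylindrical handle 26 mm in diameter over the top 36 mm; 92 mm tall in all, about 280 g. Origin: centre of the underside of the foot; z up along the handle.
- tamper58: loose coffee tamper standing upright: round polished steel foot 58 mm in diameter and 16 to 20 mm thick at the bottom, thin steel neck 18 mm in diameter, black cylindrical handle 26 mm in diameter over the top 36 mm; 102 mm tall in all, about 380 g. Origin: centre of the underside of the foot; z up along the handle.
- holder34: round, shallow aluminium holder fixed to the bench, open at the top, for the 34 mm tamper: outside diameter 58 mm, inside diameter 46 mm, rim 16 mm above the bench, floor (black rubber) 4 mm above the bench. Origin: centre of its underside, on the bench; z up.
- holder42: round, shallow aluminium holder fixed to the bench, open at the top, for the 42 mm tamper: outside diameter 66 mm, inside diameter 54 mm, rim 16 mm above the bench, floor (black rubber) 4 mm above the bench. Origin: centre of its underside, on the bench; z up.
- holder50: round, shallow aluminium holder fixed to the bench, open at the top, for the 50 mm tamper: outside diameter 74 mm, inside diameter 62 mm, rim 16 mm above the bench, floor (black rubber) 4 mm above the bench. Origin: centre of its underside, on the bench; z up.
- holder58: round, shallow aluminium holder fixed to the bench, open at the top, for the 58 mm tamper: outside diameter 82 mm, inside diameter 70 mm, rim 16 mm above the bench, floor (black rubber) 4 mm above the bench. Origin: centre of its underside, on the bench; z up.
- leveller: loose coffee leveller, a squat steel puck without a handle, 58 mm in diameter, 38 mm tall (dark upper part 54 mm in diameter). Not a tamper; stays where it is. Origin: centre of its underside.
- dosing_cup: loose open steel dosing cup, 56 mm across the rim, 55 mm tall. Stays where it is. Origin: centre of its underside.

How it is judged:
By the outcome, as a careful person would: the job done as asked, in the order asked, and still so for the second after the job is handed in, with the robot touching nothing.
It also fails if it takes over 120 s, if anything falls off the work surface, if the arm or the gripper's body presses on something with over 40 N, if the wrist force passes 120 N, or if a joint passes its speed limit or range.

## Working session

There is one attempt and no reset: what is moved stays moved. The work goes in short steps, Python scripts to look and compute and a shell command to move; the robot and the scene stay as the last step left them, time stands still between calls to the robot, and variables do not carry over. Pictures are saved under pics/ and viewed, at most 16 in all, crops included, and the job is handed in when it is done.

```bash
ls; mkdir -p pics
python3 - <<'E'
from workcell import bot
import cv2,numpy as np
print(bot.hold_point_z); s=bot.read_state(); print(s)
for n in("side","top"):
    i=bot.camera_info(n);print(n,i)
    cv2.imwrite(f"pics/{n}0.png",bot.read_camera(n)[:,:,::-1])
E
```

```text
jog.py
pics
workcell.py
0.0187
{'time': 0.0, 'q': array([-1.27289659e+00,  2.64763540e-01,  1.60539279e+00, -5.93750212e-06,
        1.27369057e+00, -3.68870735e-02]), 'joint_vel': array([ 0.00129214,  0.00076424,  0.00082595,  0.00104096, -0.00046083,
        0.00085648]), 'joint_torque': array([-9.09243863e-04, -5.15114665e+01, -3.67314935e+01, -7.28397549e-05,
        1.28895842e-02,  1.90497111e-06]), 'tool_pos': array([ 0.22157126, -0.63681703,  0.22994488]), 'tcp_rot': array([-3.09547715e+00, -5.23059841e-01,  4.69313005e-04]), 'wrist_force': array([0.45409362, 0.56438758, 0.22345132]), 'torque': array([0.03191839, 0.01395643, 0.02700067]), 'grip_force': 0.0, 'width': 1.001425209701809}
side {'intrinsics': array([[480.7682866 ,   0.        , 318.96856562],
       [  0.        , 480.7682866 , 196.30157382],
       [  0.        ,   0.        ,   1.        ]]), 'k1': 0.042662469176367, 'extrinsics': array([[-0.98208573, -0.13880912,  0.12743484,  0.37871611],
       [-0.18839976,  0.71030237, -0.67821536,  0.73567335],
       [ 0.00362521, -0.69007432, -0.72372943,  0.84490326],
       [ 0.        ,  0.        ,  0.        ,  1.        ]])}
top {'intrinsics': array([[362.35036649,   0.        , 317.55170729],
       [  0.        , 362.35036649, 202.81221403],
       [  0.        ,   0.        ,   1.        ]]), 'k1': -0.015378088202010039, 'extrinsics': array([[-0.00861424, -0.99116728,  0.13233751,  0.37489194],
       [-0.99981755,  0.00628086, -0.01803935,  0.01651497],
       [ 0.01704882, -0.13246876, -0.99104055,  1.02423002],
       [ 0.        ,  0.        ,  0.        ,  1.        ]])}
```

View pics/top0.png

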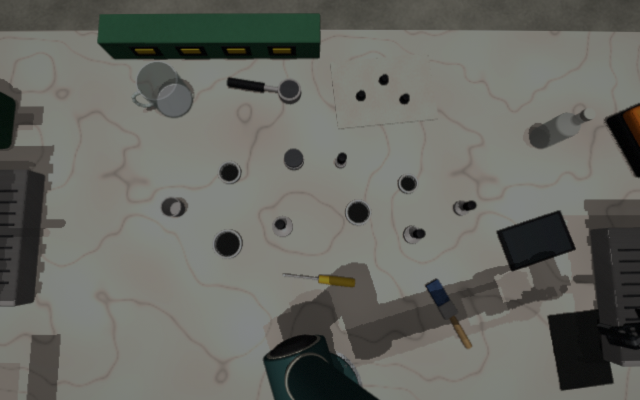

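View pics/side0.png

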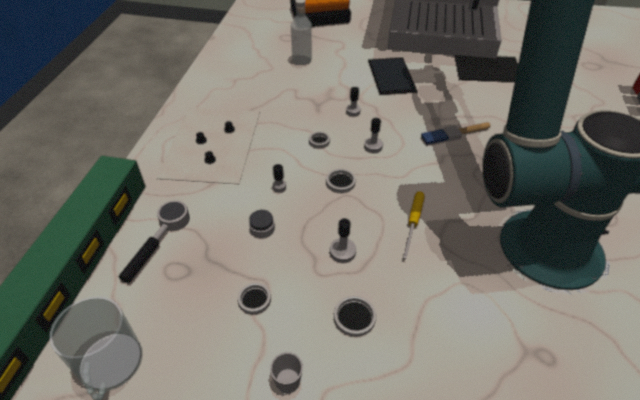

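The top view shows the holders near (230,172), (228,244), (357,212) and (407,183). The tampers are near (341,159), (283,226), (414,234) and (464,207), the leveller at (293,159) and the cup at (174,207). The side view shows the same objects, with tampers at (279,178), (343,240), (374,135) and (354,101). I'll enlarge both views to measure.

Run:
```python
import cv2
a=cv2.imread('pics/top0.png')[145:265,205:485]; cv2.imwrite('pics/topc.png',cv2.convertScaleAbs(cv2.resize(a,None,fx=2.85,fy=2.85,interpolation=cv2.INTER_CUBIC),alpha=1.6))
a=cv2.imread('pics/side0.png')[80:340,225:395]; cv2.imwrite('pics/sidec.png',cv2.convertScaleAbs(cv2.resize(a,None,fx=2.3,fy=2.3,interpolation=cv2.INTER_CUBIC),alpha=1.2))
```

```text
(no output)
```

View pics/topc.png

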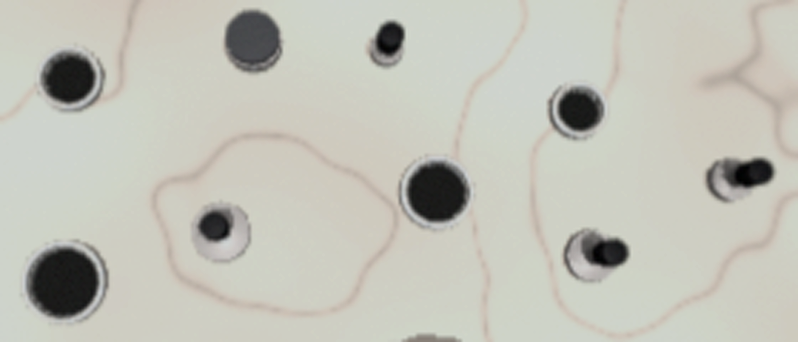

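View pics/sidec.png

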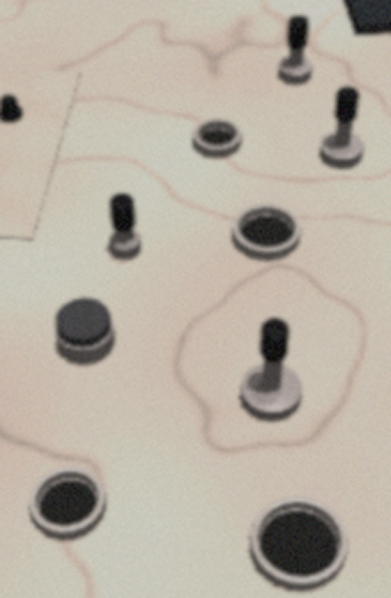

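The crops identify the sizes. The holders, at topc pixels, are 58 at (65,281), 50 at (436,192), 42 at (71,78) and 34 at (578,110). The tampers are 58 at (220,230), 50 at (590,255), 42 at (727,180) and 34 at (387,45). Next I'll triangulate them.

```bash
cat > u.py <<'E'
import numpy as np,cv2
from workcell import bot
def ray(n,uv,info=None):
    i=info or bot.camera_info(n);K=i['intrinsics'];E=np.array(i['extrinsics'])
    d=np.array([(uv[0]-K[0,2])/K[0,0],(uv[1]-K[1,2])/K[1,1]]);r=d.copy()
    for _ in range(20): r=d/(1+i['k1']*(r@r))
    v=E[:3,:3]@np.r_[r,1];return E[:3,3],v/np.linalg.norm(v)
def tri(rs):
    A=sum(np.eye(3)-np.outer(v,v) for o,v in rs);b=sum((np.eye(3)-np.outer(v,v))@o for o,v in rs)
    p=np.linalg.solve(A,b);return p,max(np.linalg.norm(np.cross(v,p-o)) for o,v in rs)
def proj(n,p,info=None):
    i=info or bot.camera_info(n);K=i['intrinsics'];E=np.array(i['extrinsics'])
    c=E[:3,:3].T@(np.array(p)-E[:3,3]);s=c[:2]/c[2];s=s*(1+i['k1']*(s@s));return s*K[0,0]+K[:2,2]
def tool(target):
    "offset to target (TCP) in tool axes"
    s=bot.read_state();R=cv2.Rodrigues(s['tcp_rot'])[0]
    return R.T@(np.array(target)-s['tool_pos']),R
E
python3 - <<'E'
from u import *
P={'t34 top':((391,32),(122,201)),'t42 top':((762,170),(298,23)),'t50 top':((615,253),(347,95)),'t58 top':((213,222),(274,326)),
'h34':((578,109),(217,134)),'h42':((71,77),(68,500)),'h50':((436,191),(266,230)),'h58':((65,280),(298,538)),'lev':((252,38),(83,317))}
for k,(a,b) in P.items():
    a=np.array(a)/2.85+[205,145]-.3; b=np.array(b)/2.3+[225,80]-.3
    p,e=tri([ray('top',a),ray('side',b)]);print(k,p.round(4),round(e,4))
    for z in [.034]if 0 else[]:pass
print(cv2.Rodrigues(bot.read_state()['tcp_rot'])[0].round(3), bot.camera_info('wrist')['extrinsics'].round(3),bot.camera_info('wrist')['intrinsics'].round(1))
E
```

```text
t34 top [ 0.6301 -0.0681  0.0675] 0.0006
t42 top [ 0.4954 -0.4147  0.0716] 0.0001
t50 top [ 0.4193 -0.2683  0.0835] 0.0011
t58 top [0.4474 0.0974 0.0999] 0.0006
h34 [ 0.566  -0.2593  0.0117] 0.0003
h42 [0.6016 0.2486 0.0063] 0.0005
h50 [ 0.4846 -0.1153  0.0076] 0.0001
h58 [0.3993 0.249  0.0094] 0.0002
lev [0.6352 0.0659 0.0348] 0.0012
[[ 0.944  0.329 -0.001]
 [ 0.329 -0.944  0.002]
 [ 0.    -0.002 -1.   ]] [[ 0.33  -0.9   -0.286  0.296]
 [-0.944 -0.315 -0.098 -0.612]
 [-0.002  0.303 -0.953  0.373]
 [ 0.     0.     0.     1.   ]] [[332.2   0.  322.7]
 [  0.  332.2 195.9]
 [  0.    0.    1. ]]
```

The rows are not in the units I measure in: shifts go in shares of 62.5 mm. I convert before sending: -0.05 m is -0.8, 0.04 m is 0.64.

```bash
python3 jog.py '{"segments": [[0, 0, 0, 0.168], [0, 0, 0, 0.168], [0.64, -0.8, 0, 0], [0.64, -0.8, 0, 0], [0, 0, 0, 0]]}'; python3 jog.py '{"segments": [[0.64, -0.64, 0, 0], [0.64, -0.64, 0, 0], [0.64, -0.64, 0, 0], [0, 0, 0, 0]]}'
```

```text
time: 0.72
tool_pos: [0.3022, -0.5365, 0.2307]
tcp_rot: [-3.139, -0.005, -0.0]
wrist_force: [0.4, -1.1, 1.2]
width: 1.001
grip_force: 0.0
time: 1.23
tool_pos: [0.4221, -0.418, 0.2309]
tcp_rot: [-3.141, -0.005, -0.0]
wrist_force: [-0.4, -1.3, -1.0]
width: 1.001
grip_force: 0.0
```

```bash
cat > snap.py <<'E'
import sys,pickle,cv2
from workcell import bot
i=bot.camera_info('wrist');im=bot.read_camera('wrist')[:,:,::-1]
cv2.imwrite(f'pics/{sys.argv[1]}.png',im);pickle.dump(i,open(f'pics/{sys.argv[1]}.pkl','wb'))
E
python3 snap.py w1
python3 jog.py '{"segments": [[0.32, -0.8, 0, 0], [0.32, -0.8, 0, 0], [0.32, -0.8, 0, 0], [0, 0, 0, 0], [0, 0, 0, 0]]}' && python3 snap.py w2
python3 jog.py '{"segments": [[0.32, -0.88, 0, 0], [0.32, -0.88, 0, 0], [0.32, -0.88, 0, 0], [0, 0, 0, 0], [0, 0, 0, 0]]}' && python3 snap.py w3
python3 - <<'E'
import cv2,numpy as np
cv2.imwrite('pics/m1.png',np.vstack([np.hstack([cv2.imread(f'pics/w{a}.png') for a in(1,2)]),np.hstack([cv2.imread('pics/w3.png')]*2)])[:, :][::1,::1])
im=cv2.imread('pics/m1.png');cv2.imwrite('pics/m1.png',cv2.resize(im,(800,500),interpolation=cv2.INTER_AREA))
E
```

```text
time: 1.9
tool_pos: [0.4797, -0.2717, 0.2312]
tcp_rot: [3.141, -0.003, -0.001]
wrist_force: [0.6, 0.3, -0.2]
width: 0.997
grip_force: 0.0
time: 2.58
tool_pos: [0.5403, -0.1069, 0.2311]
tcp_rot: [3.141, -0.003, -0.001]
wrist_force: [0.1, -0.7, 0.3]
width: 1.002
grip_force: 0.0
```

View pics/m1.png

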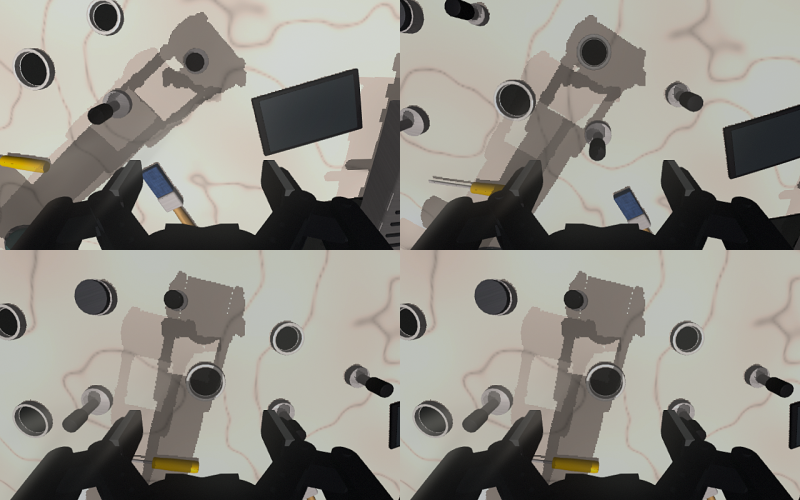

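The wrist pictures show these, at montage coordinates (×1.6 for full pixels):
- **w1:** t42 at (196,61), h34 at (105,16) and h50 at (33,68).
- **w2:** h34 at (195,50), h50 at (115,98) and t50 at (197,140).
- **w3:** t34 at (174,49), h34 at (287,88) and h50 at (205,130).

I'll enlarge these for exact picks.

Run:
```python
import cv2,numpy as np
L=[('w3',278,80),('w3',459,141),('w3',328,210),('w2',317,225),('w2',455,155),('w2',312,82),('w2',184,157),('w1',313,100)]
c=[]
for n,x,y in L:
    a=cv2.imread(f'pics/{n}.png')[y-40:y+40,x-40:x+40]; a=cv2.resize(a,(200,200),interpolation=cv2.INTER_CUBIC)
    a=np.uint8(255*(a/255)**.6); a[::50,:3]=[0,0,255];a[:3,::50]=[0,0,255];c.append(a)
cv2.imwrite('pics/c1.png',np.vstack([np.hstack(c[:4]),np.hstack(c[4:])]))
```

```text
(no output)
```

View pics/c1.png

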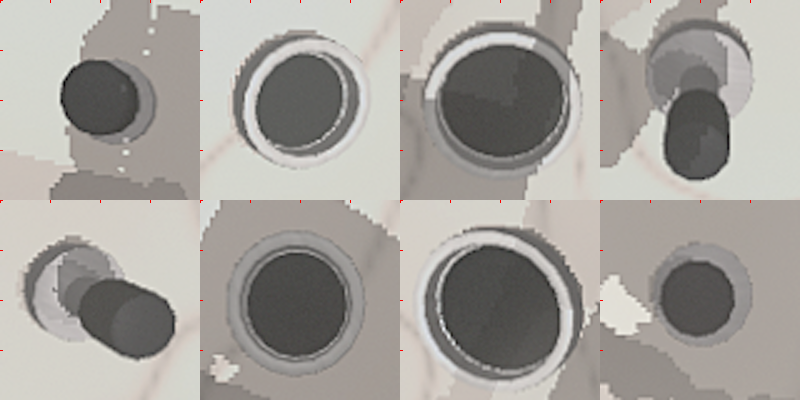

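The crops show the handle-top discs and the rims clearly, so I'll triangulate from those centres.

Run:
```python
from u import *
import pickle
I={n:pickle.load(open(f'pics/{n}.pkl','rb')) for n in('w1','w2','w3')}
O={('w3',0):(278,80),('w3',1):(459,141),('w3',2):(328,210),('w2',3):(317,225),('w2',4):(455,155),('w2',5):(312,82),('w2',6):(184,157),('w1',7):(313,100)}
def r(n,k,x,y):
    o=O[(n,k)];return ray('wrist',(o[0]-40+x/2.5-.3,o[1]-40+y/2.5-.3),I[n])
def z(ry,h): o,v=ry;return (o+v*(h-o[2])/v[2]).round(4)
t34=r('w3',0,97,96);t50=r('w2',3,97,151);a=r('w2',4,143,126);b=r('w1',7,97,98)
c=r('w3',1,106,101);d=r('w2',5,97,101.5);e=r('w3',2,103,98);f=r('w2',6,97,108)
print('t42',tri([a,b]),z(a,.082),z(b,.082));print('h34',tri([c,d]),z(c,.016),z(d,.016));print('h50',tri([e,f]),z(e,.016),z(f,.016))
print('t34',z(t34,.072),'t50',z(t50,.092))
```

```text
t42 (array([ 0.49469559, -0.40828545,  0.08131513]), np.float64(0.00010918817671374794)) [ 0.4949 -0.408   0.082 ] [ 0.4946 -0.4083  0.082 ]
h34 (array([ 0.56741239, -0.2594797 ,  0.01316706]), np.float64(1.667153005537778e-05)) [ 0.5678 -0.2583  0.016 ] [ 0.5674 -0.2596  0.016 ]
h50 (array([ 0.48625426, -0.1141346 ,  0.00933039]), np.float64(0.0009191967276907704)) [ 0.4896 -0.1143  0.016 ] [ 0.4867 -0.1166  0.016 ]
t34 [ 0.6302 -0.0672  0.072 ] t50 [ 0.4204 -0.2652  0.092 ]
```

In the tool's units: 0.05 m is 0.8, 0.045 m is 0.72.

```bash
python3 jog.py '{"segments": [[0.72, -0.32, 0, 0], [0.72, -0.32, 0, 0], [0, 0, 0.8, 0], [0, 0, 0.8, 0], [0, 0, 0.8, 0]]}' 1.0; python3 jog.py '{"segments": [[0, 0, 0.4, 0], [0, 0, 0.256, 0], [0, 0, 0, 0]]}'; python3 jog.py '{"segments": [[0, 0, 0, 0], [0, 0, 0, 0], [0, 0, 0, 0], [0, 0, 0, 0], [0, 0, 0, 0]]}' 0 40
```

```text
time: 3.25
tool_pos: [0.6304, -0.068, 0.0799]
tcp_rot: [3.141, -0.006, 0.001]
wrist_force: [0.5, -0.4, 0.1]
width: 1.001
grip_force: 0.0
time: 3.62
tool_pos: [0.6297, -0.0667, 0.0392]
tcp_rot: [-3.141, 0.005, 0.003]
wrist_force: [-0.5, -0.3, 0.3]
width: 1.0
grip_force: 0.0
time: 4.25
tool_pos: [0.6313, -0.0655, 0.0414]
tcp_rot: [3.141, -0.002, 0.003]
wrist_force: [-1.2, -1.1, 5.8]
width: 0.296
grip_force: 39.1
```

```bash
python3 jog.py '{"segments": [[0, 0, -0.48, 0], [0, 0, -0.64, 0], [-0.32, 0.8, 0, 0], [-0.32, 0.8, 0, 0], [-0.32, 0.8, 0, 0]]}'; python3 jog.py '{"segments": [[-0.032, 0.656, 0, 0], [0, 0, 0, 0], [0, 0, 0, 0]]}' && python3 snap.py w4; python3 -c "
from u import *
print(tool((.5676,-.259,.046))[0].round(4), bot.read_state()['width'], bot.read_state()['wrist_force'])"
```

```text
time: 4.88
tool_pos: [0.5693, -0.2161, 0.1096]
tcp_rot: [-3.141, 0.0, 0.001]
wrist_force: [1.0, -0.7, -1.3]
width: 0.292
grip_force: 39.6
time: 5.25
tool_pos: [0.5678, -0.2557, 0.1094]
tcp_rot: [-3.14, 0.003, 0.002]
wrist_force: [-0.9, 0.4, -1.4]
width: 0.29
grip_force: 39.8
[-0.0003  0.0039  0.0635] 0.28799217553337114 [ 0.15859295  0.25895327 -1.27238598]
```

View pics/w4.png

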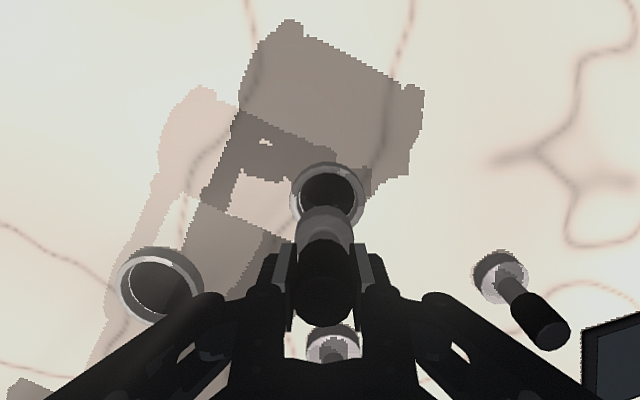

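The foot at (325,235) hangs in front of holder34, whose rim is centred at (327,195). The lateral offset matches the 4 mm correction, so I'll lower it.

```bash
python3 jog.py '{"segments": [[0, 0.064, 0, 0], [0, 0, 0.64, 0], [0, 0, 0.24, 0], [0, 0, 0.048, 0], [0, 0, 0, 0]]}'; python3 jog.py '{"segments": [[0, 0, 0.048, 0], [0, 0, 0.016, 0], [0, 0, 0, 0], [0, 0, 0, 0]]}'
```

```text
time: 5.92
tool_pos: [0.5689, -0.2603, 0.0529]
tcp_rot: [3.141, -0.001, 0.001]
wrist_force: [0.0, 0.1, -1.5]
width: 0.288
grip_force: 39.9
time: 6.42
tool_pos: [0.5684, -0.2604, 0.0485]
tcp_rot: [3.141, -0.002, 0.0]
wrist_force: [-0.2, -0.6, -1.5]
width: 0.291
grip_force: 39.9
```

In the tool's units: 0.0015 m is 0.024.

```bash
python3 jog.py '{"segments": [[0, 0, 0.024, 0], [0, 0, 0, 0], [0, 0, 0, 0]]}';python3 jog.py '{"segments": [[0, 0, 0.016, 0], [0, 0, 0, 0], [0, 0, 0, 0]]}'
```

```text
time: 6.8
tool_pos: [0.5683, -0.2603, 0.0467]
tcp_rot: [-3.142, 0.002, 0.0]
wrist_force: [0.4, 0.2, -2.2]
width: 0.292
grip_force: 39.9
time: 7.18
tool_pos: [0.5684, -0.2603, 0.0458]
tcp_rot: [3.142, -0.002, 0.0]
wrist_force: [0.4, -0.4, -1.0]
width: 0.291
grip_force: 39.9
```

```bash
python3 jog.py '{"segments": [[0, 0, 0.016, 0], [0, 0, 0, 0], [0, 0, 0, 0]]}'|sed -n '2p;4p';python3 jog.py '{"segments": [[0, 0, 0.016, 0], [0, 0, 0, 0], [0, 0, 0, 0]]}'|sed -n '2p;4p'
```

```text
tool_pos: [0.5686, -0.2605, 0.0454]
wrist_force: [-2.0, 1.7, 4.3]
tool_pos: [0.5688, -0.2606, 0.0453]
wrist_force: [-2.7, 1.5, 8.9]
```

Contact came at the expected floor height (0.0414 + 0.004). I'll release it and move on to t42.

In the tool's units: -0.05 m is -0.8, 0.05 m is 0.8.

```bash
python3 jog.py '{"segments": [[0, 0, 0, 0], [0, 0, 0, 0], [0, 0, 0, 0], [0, 0, 0, 0]]}' 1.0; python3 jog.py '{"segments": [[0, 0, -0.8, 0], [0, 0, -0.8, 0], [0, 0, -0.72, 0], [-0.4, 0.8, 0, 0], [-0.4, 0.8, 0, 0]]}';python3 jog.py '{"segments": [[-0.384, 0.768, 0, 0], [0, 0, 0, 0], [0, 0, 0, 0]]}'; python3 snap.py w5
```

```text
time: 8.43
tool_pos: [0.5682, -0.2603, 0.0434]
tcp_rot: [-3.141, 0.002, 0.001]
wrist_force: [-0.0, -0.2, 0.5]
width: 1.003
grip_force: 0.0
time: 9.05
tool_pos: [0.5187, -0.3611, 0.1902]
tcp_rot: [3.14, 0.002, 0.003]
wrist_force: [0.3, 0.2, -0.5]
width: 0.997
grip_force: 0.0
time: 9.43
tool_pos: [0.494, -0.408, 0.1884]
tcp_rot: [-3.141, 0.003, 0.0]
wrist_force: [0.0, -0.3, 0.1]
width: 1.001
grip_force: 0.0
```

View pics/w5.png

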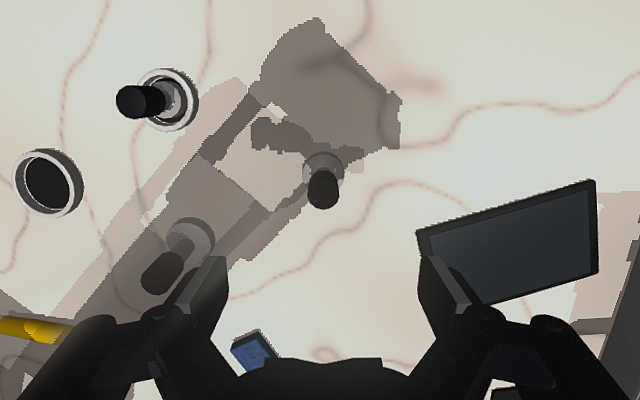

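Tamper34 stands in its holder at (168,98), and t42 at (323,185) is centred between the fingers. Descending.

In the tool's units: 0.05 m is 0.8, 0.025 m is 0.4.

```bash
python3 jog.py '{"segments": [[0, 0, 0.8, 0], [0, 0, 0.8, 0], [0, 0, 0.4, 0], [0, 0, 0.208, 0], [0, 0, 0, 0]]}'; python3 jog.py '{"segments": [[0, 0, 0, 0], [0, 0, 0, 0], [0, 0, 0, 0], [0, 0, 0, 0], [0, 0, 0, 0]]}' 0 40;  python3 jog.py '{"segments": [[0, 0, -0.64, 0], [0, 0, -0.8, 0], [0, 0, -0.64, 0], [0, 0, 0, 0]]}'
```

```text
time: 10.1
tool_pos: [0.4944, -0.4071, 0.0502]
tcp_rot: [-3.141, -0.0, 0.002]
wrist_force: [-0.2, -0.8, 1.0]
width: 1.002
grip_force: 0.0
time: 10.72
tool_pos: [0.4946, -0.4086, 0.0518]
tcp_rot: [3.141, -0.002, 0.002]
wrist_force: [-0.2, 1.8, 5.6]
width: 0.294
grip_force: 39.1
time: 11.22
tool_pos: [0.4961, -0.4102, 0.185]
tcp_rot: [3.136, -0.002, 0.009]
wrist_force: [0.7, -0.2, -2.4]
width: 0.293
grip_force: 40.0
```

```bash
python3 jog.py '{"segments": [[0.16, -0.96, 0, 0], [0.16, -0.96, 0, 0], [0.16, -0.96, 0, 0], [0.16, -0.96, 0, 0], [0.16, -0.96, 0, 0]]}' >/dev/null; python3 jog.py '{"segments": [[0.16, -0.96, 0, 0], [0.16, -0.96, 0, 0], [0.16, -0.96, 0, 0], [0, 0, 0, 0], [0, 0, 0, 0]]}'; python3 snap.py w6;  python3 jog.py '{"segments": [[0.16, -0.8, 0, 0], [0.16, -0.8, 0, 0], [0.08, -0.8, 0, 0], [0, 0, 0, 0], [0, 0, 0, 0]]}'; python3 snap.py w7
python3 - <<'E'
import cv2,numpy as np
a=np.vstack([cv2.imread(f'pics/w{k}.png')[:270] for k in(6,7)]);a=np.uint8(255*(a/255)**.7);cv2.imwrite('pics/m2.png',a)
E
```

```text
time: 12.48
tool_pos: [0.5733, 0.0716, 0.1785]
tcp_rot: [3.141, 0.0, -0.006]
wrist_force: [0.6, -0.2, -2.0]
width: 0.292
grip_force: 40.5
time: 13.15
tool_pos: [0.5997, 0.2198, 0.18]
tcp_rot: [3.14, -0.004, -0.002]
wrist_force: [-0.2, -0.1, -2.5]
width: 0.295
grip_force: 40.9
```

View pics/m2.png

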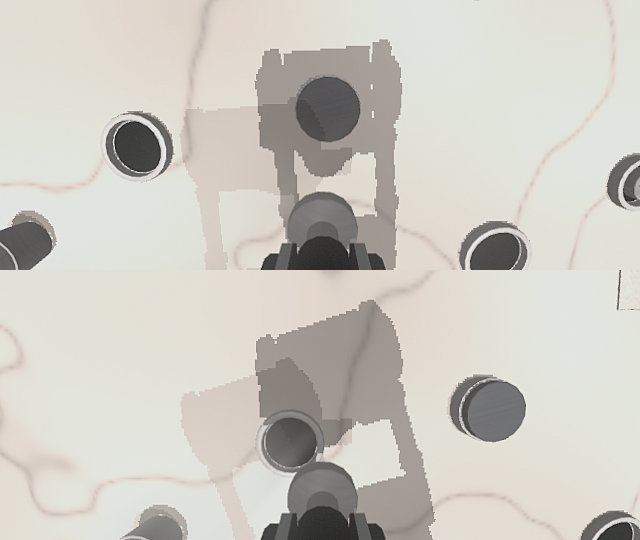

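Run:
```python
from u import *
import pickle
r=[ray('wrist',p,pickle.load(open(f'pics/{n}.pkl','rb'))) for n,p in(('w6',(136,146.5)),('w7',(290,172.5)))]
print(tri(r),[(o+v*(.016-o[2])/v[2]).round(4) for o,v in r])
p=tri(r)[0]; print(tool((p[0],p[1],.057))[0].round(4), proj('wrist',(.6,.2198,.133),pickle.load(open('pics/w7.pkl','rb'))))
```

```text
(array([0.60235306, 0.25115347, 0.00944562]), np.float64(0.0001860115749859512)) [array([0.6032, 0.2474, 0.016 ]), array([0.6041, 0.2505, 0.016 ])]
[ 0.0027 -0.0318  0.1231] [322.31532644 223.76442695]
```

```bash
python3 jog.py '{"segments": [[0.064, -0.464, 0, 0], [0, 0, 0, 0], [0, 0, 0.8, 0], [0, 0, 0.48, 0], [0, 0, 0, 0]]}';python3 snap.py w8; python3 jog.py '{"segments": [[0, 0, 0.32, 0], [0, 0, 0.24, 0], [0, 0, 0.048, 0], [0, 0, 0, 0], [0, 0, 0, 0]]}'
```

```text
time: 13.82
tool_pos: [0.601, 0.2477, 0.0971]
tcp_rot: [3.138, -0.005, -0.011]
wrist_force: [-0.7, 0.1, -2.1]
width: 0.291
grip_force: 40.9
time: 14.5
tool_pos: [0.6045, 0.2509, 0.0634]
tcp_rot: [-3.141, 0.002, -0.002]
wrist_force: [1.3, -0.2, -1.3]
width: 0.291
grip_force: 40.9
```

View pics/w8.png

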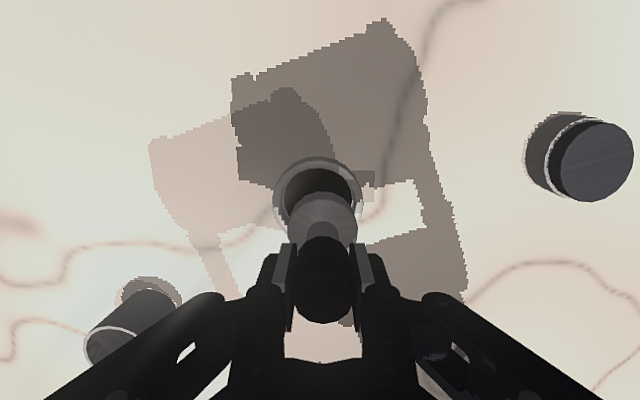

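The foot at x=322 is a few pixels right of the holder at x=318. The settled pose (y = 0.251) already corrects that, so I'll lower to contact.

In the tool's units: 0.003 m is 0.048, 0.002 m is 0.032.

```bash
python3 jog.py '{"segments": [[0, 0, 0.048, 0], [0, 0, 0.032, 0], [0, 0, 0, 0], [0, 0, 0, 0]]}'|sed -n '2p;4p';python3 jog.py '{"segments": [[0, 0, 0.016, 0], [0, 0, 0, 0], [0, 0, 0, 0]]}'|sed -n '2p;4p';python3 jog.py '{"segments": [[0, 0, 0.016, 0], [0, 0, 0, 0], [0, 0, 0, 0]]}'|sed -n '2p;4p';python3 jog.py '{"segments": [[0, 0, 0.016, 0], [0, 0, 0, 0], [0, 0, 0, 0]]}'|sed -n '2p;4p'
```

```text
tool_pos: [0.6039, 0.2506, 0.0578]
wrist_force: [0.2, 0.7, -1.9]
tool_pos: [0.604, 0.2507, 0.0568]
wrist_force: [-0.5, -0.4, -1.2]
tool_pos: [0.6041, 0.2507, 0.0559]
wrist_force: [-0.3, 0.2, -0.9]
tool_pos: [0.6043, 0.2508, 0.0559]
wrist_force: [-2.1, -0.5, 6.5]
```

```bash
python3 jog.py '{"segments": [[0, 0, 0, 0], [0, 0, 0, 0], [0, 0, 0, 0], [0, 0, 0, 0]]}' 1.0; python3 jog.py '{"segments": [[0, 0, -0.8, 0], [0, 0, -0.96, 0], [0, 0, -0.88, 0], [-0.8, 0, 0, 0], [-0.8, 0, 0, 0]]}';python3 jog.py '{"segments": [[-0.8, 0.32, 0, 0], [-0.8, 0.32, 0, 0], [0, 0, 0, 0], [0, 0, 0, 0]]}'; python3 snap.py w9; python3 jog.py '{"segments": [[0, 0.8, 0, 0], [0, 0.8, 0, 0], [0, 0.8, 0, 0], [0, 0, 0, 0], [0, 0, 0, 0]]}';python3 snap.py w10;python3 - <<'E'
import cv2,numpy as np
a=np.vstack([cv2.imread(f'pics/w{k}.png')[:280] for k in(9,10)]);a=np.uint8(255*(a/255)**.7);cv2.imwrite('pics/m3.png',a)
E
```

```text
time: 16.62
tool_pos: [0.6039, 0.2506, 0.0546]
tcp_rot: [3.142, -0.002, -0.0]
wrist_force: [0.5, 0.4, -0.1]
width: 0.994
grip_force: 0.0
time: 17.25
tool_pos: [0.5038, 0.251, 0.2212]
tcp_rot: [-3.14, 0.003, -0.004]
wrist_force: [-0.1, -1.0, -1.2]
width: 1.003
grip_force: 0.0
time: 17.75
tool_pos: [0.4046, 0.2112, 0.2204]
tcp_rot: [-3.141, 0.002, -0.003]
wrist_force: [0.6, 0.5, 1.2]
width: 0.997
grip_force: 0.0
time: 18.42
tool_pos: [0.4049, 0.0611, 0.2201]
tcp_rot: [-3.141, 0.004, -0.001]
wrist_force: [-0.2, 0.3, 0.5]
width: 0.997
grip_force: 0.0
```

View pics/m3.png

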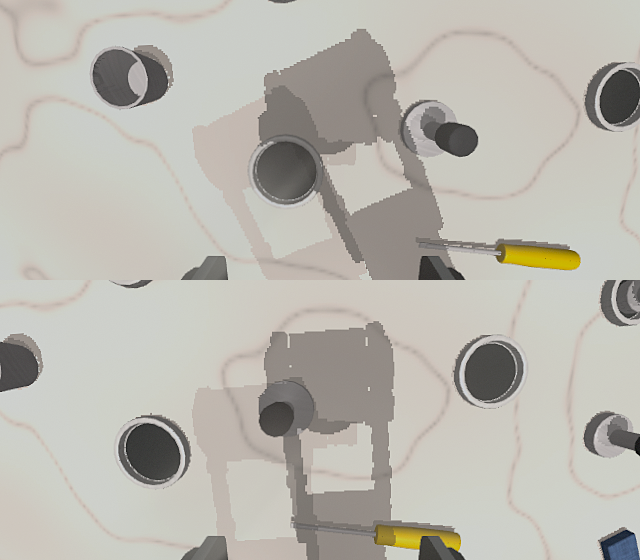

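Both views show h58 (w9 (284,170), w10 (151,173)), t58's top (w9 (459,140), w10 (276,138)) and h50 (w10 (492,91)).

Run:
```python
from u import *
import pickle
def go(nm,h,*L):
    r=[ray('wrist',p,pickle.load(open(f'pics/{n}.pkl','rb'))) for n,p in L]
    print(nm,tri(r) if len(r)>1 else '',[(o+v*(h-o[2])/v[2]).round(4) for o,v in r])
go('h58',.016,('w9',(284,170.5)),('w10',(151,173)))
go('t58',.102,('w9',(459,140)),('w10',(276,138)))
c2=lambda o,x,y:(o[0]-40+x/2.5-.3,o[1]-40+y/2.5-.3)
go('h50',.016,('w10',(492,91)),('w3',c2((328,210),103,98)),('w2',c2((184,157),97,108)))
```

```text
h58 (array([0.39895342, 0.25384939, 0.00700671]), np.float64(0.0009905087253795468)) [array([0.4021, 0.2528, 0.016 ]), array([0.4001, 0.2491, 0.016 ])]
t58 (array([0.44664179, 0.09888888, 0.09274958]), np.float64(0.0006681821858678675)) [array([0.4472, 0.1027, 0.102 ]), array([0.4486, 0.0976, 0.102 ])]
h50 (array([ 0.48624464, -0.11449019,  0.01026753]), np.float64(0.0012022222619394627)) [array([ 0.4857, -0.1121,  0.016 ]), array([ 0.4896, -0.1143,  0.016 ]), array([ 0.4867, -0.1166,  0.016 ])]
```

In the tool's units: 0.06 m is 0.96, 0.003 m is 0.048.

```bash
python3 jog.py '{"segments": [[0.048, 0.96, 0, 0], [0.048, 0.96, 0, 0], [0.048, 0.96, 0, 0], [0.048, 0.96, 0, 0], [0.048, 0.96, 0, 0]]}' >/dev/null; python3 jog.py '{"segments": [[0, 0.416, 0, 0], [0, 0, 0.8, 0], [0, 0, 0, 0], [0, 0, 0, 0]]}'; python3 snap.py w11
```

```text
time: 19.6
tool_pos: [0.4193, -0.2644, 0.1705]
tcp_rot: [-3.141, -0.001, -0.0]
wrist_force: [0.0, -0.0, 0.8]
width: 0.997
grip_force: 0.0
```

View pics/w11.png

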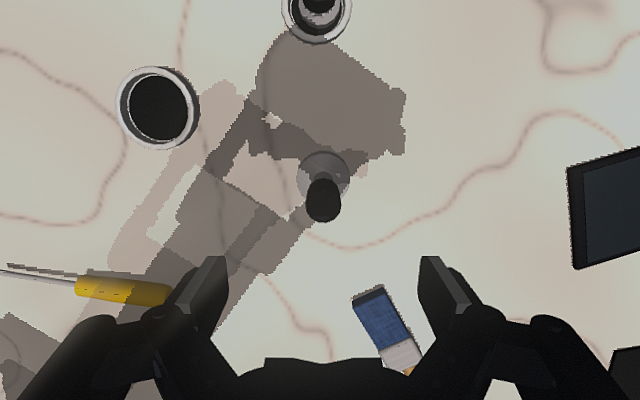

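t50's handle at (324,206) is centred between the fingers, and h50's rim is at (158,106). Grasping.

```bash
python3 - <<'E'
from u import *
import pickle
for p,h in(((324,205),.092),((160,106),.016)):
    o,v=ray('wrist',p,pickle.load(open('pics/w11.pkl','rb')));print((o+v*(h-o[2])/v[2]).round(4))
E
python3 jog.py '{"segments": [[0.016, 0, 0.8, 0], [0, 0, 0.64, 0], [0, 0, 0.32, 0], [0, 0, 0, 0]]}'; python3 jog.py '{"segments": [[0, 0, 0, 0], [0, 0, 0, 0], [0, 0, 0, 0], [0, 0, 0, 0], [0, 0, 0, 0]]}' 0 45;  python3 jog.py '{"segments": [[0, 0, -0.48, 0], [0, 0, -0.64, 0], [0, 0, 0, 0]]}'
```

```text
[ 0.421  -0.2655  0.092 ]
[ 0.4868 -0.1205  0.016 ]
time: 20.15
tool_pos: [0.4195, -0.2645, 0.0599]
tcp_rot: [-3.141, 0.0, 0.001]
wrist_force: [0.2, -0.3, -1.3]
width: 1.001
grip_force: 0.0
time: 20.78
tool_pos: [0.42, -0.2653, 0.0609]
tcp_rot: [3.141, -0.002, 0.002]
wrist_force: [0.1, 2.2, 6.6]
width: 0.29
grip_force: 43.9
time: 21.15
tool_pos: [0.4215, -0.2668, 0.1328]
tcp_rot: [3.137, -0.002, 0.009]
wrist_force: [-0.2, -0.4, -2.6]
width: 0.293
grip_force: 44.9
```

In the tool's units: -0.05 m is -0.8, 0.022 m is 0.352.

```bash
python3 jog.py '{"segments": [[0.352, -0.8, 0, 0], [0.352, -0.8, 0, 0], [0.352, -0.8, 0, 0], [0, 0, 0, 0], [0, 0, 0, 0]]}'; python3 snap.py w12; python3 -c "
from u import *
print(tool((.487,-.115,.065))[0].round(4))"
```

```text
time: 21.78
tool_pos: [0.4842, -0.115, 0.1282]
tcp_rot: [-3.141, -0.0, 0.005]
wrist_force: [-0.2, -0.5, -2.4]
width: 0.288
grip_force: 45.6
[ 0.0029 -0.0006  0.0634]
```

View pics/w12.png

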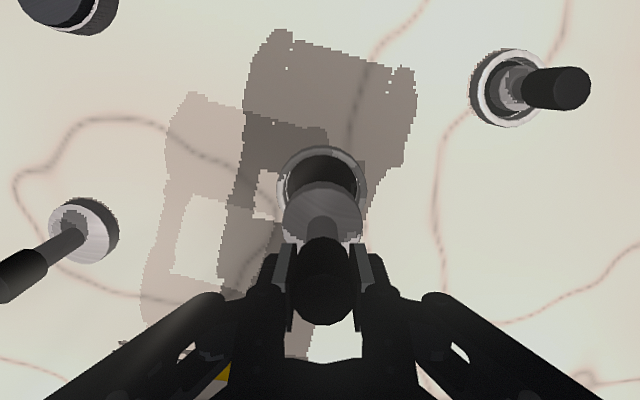

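The rim at x=322 and the foot at x=322 line up, so I'll lower it.

```bash
python3 jog.py '{"segments": [[0.032, 0, 0.48, 0], [0, 0, 0.32, 0], [0, 0, 0.112, 0], [0, 0, 0, 0], [0, 0, 0, 0]]}'|sed -n '2p;4p'; python3 jog.py '{"segments": [[0, 0, 0.032, 0], [0, 0, 0, 0], [0, 0, 0, 0]]}'|sed -n '2p;4p';python3 jog.py '{"segments": [[0, 0, 0.024, 0], [0, 0, 0, 0], [0, 0, 0, 0]]}'|sed -n '2p;4p'
```

```text
tool_pos: [0.4882, -0.1159, 0.0737]
wrist_force: [-0.7, -0.1, -2.4]
tool_pos: [0.4877, -0.1152, 0.0711]
wrist_force: [0.7, 0.3, -2.8]
tool_pos: [0.4874, -0.1152, 0.0692]
wrist_force: [0.5, 0.2, -3.9]
```

```bash
python3 jog.py '{"segments": [[0, 0, 0.032, 0], [0, 0, 0, 0], [0, 0, 0, 0]]}'|sed -n '2p;4p'; python3 jog.py '{"segments": [[0, 0, 0.016, 0], [0, 0, 0, 0], [0, 0, 0, 0]]}'|sed -n '2p;4p';python3 jog.py '{"segments": [[0, 0, 0.016, 0], [0, 0, 0, 0], [0, 0, 0, 0]]}'|sed -n '2p;4p';python3 jog.py '{"segments": [[0, 0, 0.016, 0], [0, 0, 0, 0], [0, 0, 0, 0]]}'|sed -n '2p;4p'
```

```text
tool_pos: [0.4875, -0.1152, 0.0672]
wrist_force: [0.6, -0.5, -3.3]
tool_pos: [0.4875, -0.1152, 0.0663]
wrist_force: [-0.7, -0.2, -2.9]
tool_pos: [0.4875, -0.1152, 0.0653]
wrist_force: [0.0, 1.2, -3.4]
tool_pos: [0.4878, -0.1152, 0.0649]
wrist_force: [-2.8, 0.1, 3.9]
```

In the tool's units: -0.04 m is -0.64, -0.055 m is -0.88.

```bash
python3 jog.py '{"segments": [[0, 0, 0, 0], [0, 0, 0, 0], [0, 0, 0, 0], [0, 0, 0, 0]]}' 1.0; python3 jog.py '{"segments": [[0, 0, -0.64, 0], [0, 0, -0.8, 0], [0, 0, -0.48, 0], [-0.16, -0.8, 0, 0], [-0.16, -0.88, 0, 0]]}' >/dev/null;python3 jog.py '{"segments": [[-0.16, -0.88, 0, 0], [-0.16, -0.864, 0, 0], [0, 0, 0, 0], [0, 0, 0, 0]]}'; python3 snap.py w13
```

```text
time: 25.2
tool_pos: [0.4875, -0.1153, 0.0642]
tcp_rot: [3.142, -0.002, -0.0]
wrist_force: [-0.1, -0.7, 0.2]
width: 1.001
grip_force: 0.0
time: 26.32
tool_pos: [0.4478, 0.0986, 0.1842]
tcp_rot: [3.141, 0.0, 0.0]
wrist_force: [-0.2, -0.2, 0.3]
width: 1.001
grip_force: 0.0
```

View pics/w13.png

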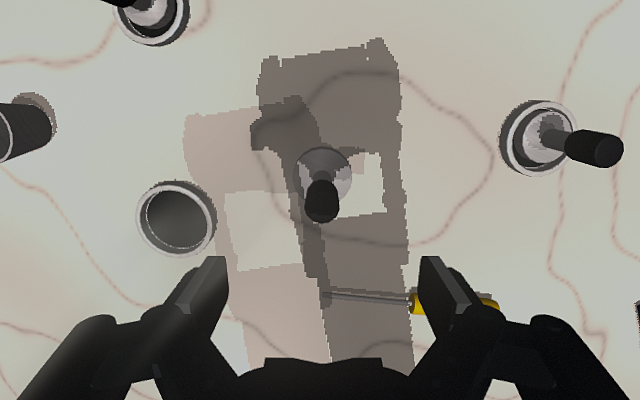

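t42 at (152,15) and t50 at (540,138) stand in their holders, and t58's handle at (321,205) is centred. Grasping.

```bash
python3 -c "
from u import *;import pickle
o,v=ray('wrist',(321,205),pickle.load(open('pics/w13.pkl','rb')));print(o+v*(.102-o[2])/v[2])"
python3 jog.py '{"segments": [[0, 0, 0.8, 0], [0, 0, 0.64, 0], [0, 0, 0.384, 0], [0, 0, 0, 0]]}'|sed -n '2p;4p'; python3 jog.py '{"segments": [[0, 0, 0, 0], [0, 0, 0, 0], [0, 0, 0, 0], [0, 0, 0, 0], [0, 0, 0, 0]]}' 0 50;  python3 jog.py '{"segments": [[0, 0, -0.48, 0], [0, 0, -0.64, 0], [0, 0, 0, 0]]}'
```

```text
[0.44816816 0.09963813 0.102     ]
tool_pos: [0.4459, 0.0969, 0.0681]
wrist_force: [-0.1, 0.5, 0.3]
time: 27.5
tool_pos: [0.4487, 0.0991, 0.0714]
tcp_rot: [-3.141, 0.002, -0.003]
wrist_force: [0.1, 0.2, 5.0]
width: 0.291
grip_force: 49.2
time: 27.88
tool_pos: [0.4502, 0.0993, 0.1429]
tcp_rot: [-3.141, 0.001, -0.01]
wrist_force: [-0.2, 0.8, -4.3]
width: 0.294
grip_force: 50.1
```

```bash
python3 jog.py '{"segments": [[-0.256, -0.8, 0, 0], [-0.256, -0.8, 0, 0], [-0.24, -0.832, 0, 0], [0, 0, 0, 0], [0, 0, 0, 0]]}'; python3 snap.py w14
```

```text
time: 28.5
tool_pos: [0.3995, 0.2502, 0.1383]
tcp_rot: [3.139, 0.001, -0.005]
wrist_force: [-0.7, -0.7, -3.2]
width: 0.287
grip_force: 51.0
```

View pics/w14.png

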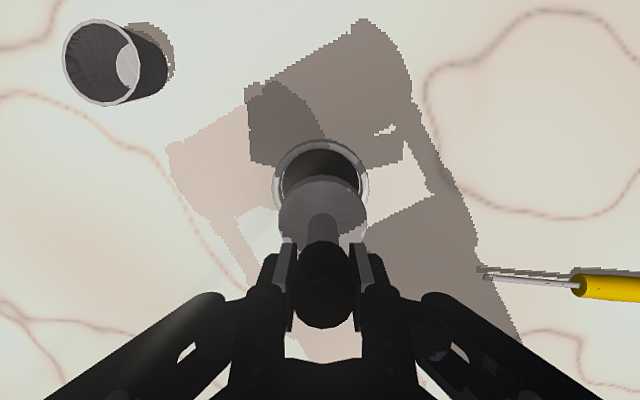

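```bash
python3 -c "
from u import *;import pickle
i=pickle.load(open('pics/w14.pkl','rb'))
o,v=ray('wrist',(321,140),i);print(o+v*(.016-o[2])/v[2]-[.041,0,0]); print(tool((.4008,.2515,.075))[0].round(4))
i=pickle.load(open('pics/w12.pkl','rb'));o,v=ray('wrist',(322,145),i);print(o+v*(.016-o[2])/v[2]-[.037,0,0])"
python3 jog.py '{"segments": [[0, 0, 0.48, 0], [0, 0, 0.32, 0], [0, 0, 0.112, 0], [0, 0, 0, 0], [0, 0, 0, 0]]}'|sed -n '2p;4p'
```

```text
[0.39950392 0.25113966 0.016     ]
[ 0.001  -0.0018  0.0636]
[ 0.48583647 -0.11455316  0.016     ]
tool_pos: [0.4019, 0.251, 0.0842]
wrist_force: [0.2, 0.1, -3.4]
```

Alignment is within about 1–2 mm. Lowering to contact, expected at z ≈ 0.0755.

In the tool's units: 0.004 m is 0.064, 0.002 m is 0.032.

```bash
python3 jog.py '{"segments": [[-0.016, 0, 0.064, 0], [0, 0, 0.032, 0], [0, 0, 0, 0], [0, 0, 0, 0]]}'|sed -n '2p;4p'; python3 jog.py '{"segments": [[0, 0, 0.016, 0], [0, 0, 0, 0], [0, 0, 0, 0]]}'|sed -n '2p;4p';python3 jog.py '{"segments": [[0, 0, 0.016, 0], [0, 0, 0, 0], [0, 0, 0, 0]]}'|sed -n '2p;4p';python3 jog.py '{"segments": [[0, 0, 0.016, 0], [0, 0, 0, 0], [0, 0, 0, 0]]}'|sed -n '2p;4p'
```

```text
tool_pos: [0.3999, 0.251, 0.0773]
wrist_force: [-1.1, 1.1, -2.5]
tool_pos: [0.3999, 0.2509, 0.0763]
wrist_force: [-0.6, 0.3, -3.2]
tool_pos: [0.4001, 0.251, 0.0755]
wrist_force: [0.3, -0.4, -1.2]
tool_pos: [0.4003, 0.2511, 0.0755]
wrist_force: [-2.4, -0.6, 6.9]
```

Contact at 0.0755 as expected. I'll release, rise and move away, then check with the top and side cameras.

```bash
python3 jog.py '{"segments": [[0, 0, 0, 0], [0, 0, 0, 0], [0, 0, 0, 0], [0, 0, 0, 0]]}' 1.0; python3 jog.py '{"segments": [[0, 0, -0.64, 0], [0, 0, -0.96, 0], [0, 0, -0.96, 0], [0, 0, -0.64, 0], [0, 0, 0, 0]]}';  python3 - <<'E'
from u import *
a=bot.read_camera('side')[:,:,::-1][80:340,225:395];b=bot.read_camera('top')[:,:,::-1][145:265,205:485]
a=cv2.resize(a,(340,520));b=cv2.resize(b,(460,197));m=np.zeros((520,800,3),np.uint8);m[:,:340]=a;m[:197,340:]=b
cv2.imwrite('pics/fin.png',np.uint8(255*(m/255)**.75))
E
```

```text
time: 31.3
tool_pos: [0.4, 0.2509, 0.0742]
tcp_rot: [-3.142, 0.002, -0.0]
wrist_force: [-1.0, 0.5, -0.5]
width: 0.997
grip_force: 0.0
time: 31.92
tool_pos: [0.4022, 0.2522, 0.279]
tcp_rot: [-3.137, 0.002, -0.012]
wrist_force: [-0.3, 1.4, 0.4]
width: 0.998
grip_force: 0.0
```

View pics/fin.png

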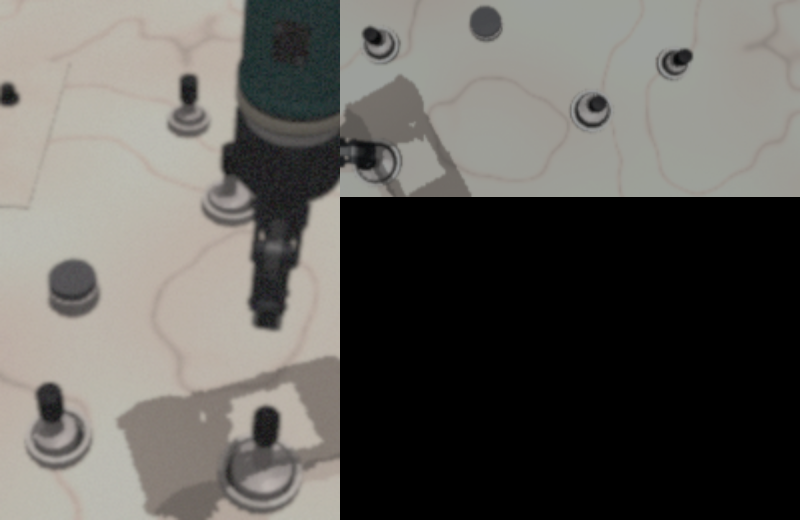

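All four tampers stand upright inside their holders: in the side panel 34 at (188,118), 50 at (230,200), 42 at (58,437) and 58 at (260,470). The leveller at (73,287) hasn't moved. Handing in.

```bash
python3 -c "
from workcell import bot
print(bot.finish_job())"
```

```text
the job is handed in; nothing more can be done
None
```

All four tampers stand upright in their matching holders, lowered to floor contact before release, with the leveller and dosing cup never touched; I handed the job in at about 32 s, and no verdict came back.

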